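# Set the bench timer and start a rapid test

## Task

A ten-minute rapid test is ready to run: on the bench timer tap the red key to clear it and then the yellow key to call up ten minutes, next press the raised activator of the orange-marked test all the way down, and then tap the green key to start the count. Press lightly with the fingertips and let each key come up again. Do not pick up, shove or knock anything, and leave the blue test unactivated.

Things in the scene. Friction and masses are not known exactly. Their poses are not given: they have to be found in the camera images.
- timer: white bench timer, 95 mm (its x) by 132 mm (its y), loose on the bench, about 0.3 kg; flat key deck 20 mm high in front (its -x side, towards the robot), raised sloping display up to 44 mm high behind it, over its whole +x half. Origin: centre of the underside, z up. Three keys in a row along its y, 40 mm apart, 29 mm in front of the origin: red at +y, yellow in the middle, green at -y
- key_clear (a joint): the timer's red key, at its +y end (clear); m pressed: 0 = up, 0.005 = fully down; counts from 0.003. Sprung: about 1 N to start, 3.5 N fully down, comes up by itself
- key_preset (a joint): the timer's yellow key, in the middle (ten-minute preset); m pressed: 0 = up, 0.005 = fully down; counts from 0.003. Sprung: about 1 N to start, 3.5 N fully down, comes up by itself
- key_start (a joint): the timer's green key, at its -y end (start); m pressed: 0 = up, 0.005 = fully down; counts from 0.003. Sprung: about 1 N to start, 3.5 N fully down, comes up by itself
- clear_key_top (a point): centre of the top face of the red key (24 x 24 mm, stands 7.5 mm above the timer's key deck, 27.5 mm above the bench, moves down with the key); axes as the timer's
- preset_key_top (a point): centre of the top face of the yellow key (24 x 24 mm, stands 7.5 mm above the timer's key deck, 27.5 mm above the bench, moves down with the key); axes as the timer's
- start_key_top (a point): centre of the top face of the green key (24 x 24 mm, stands 7.5 mm above the timer's key deck, 27.5 mm above the bench, moves down with the key); axes as the timer's
- test_orange: the test to run: flat white rapid-test cassette 108 mm (its x) by 38 mm (its y), 11 mm high, loose on the bench, about 70 g, with an orange band at its +x end and an orange square activator at its -x end. Origin: centre of the underside, z up
- activator_orange (a joint): the orange test's activator; m pressed: 0 = up (stands 7.5 mm above the cassette), 0.006 = fully down (1.5 mm above it). Stiff sliding fit, no spring: about 3 N moves it and it stays where it is left; it counts as down from 0.005
- orange_activator_top (a point): centre of the top of the orange activator (26 x 26 mm, top 18.5 mm above the bench when up, 34 mm from the cassette's origin on its -x side; moves down with it); axes as the cassette's
- test_blue: a second cassette, the same but with a blue band and a blue activator; not to be run. Origin: centre of the underside
- activator_blue (a joint): the blue test's activator, as the orange one; it must stay up (0)
- strip_pot: bystander: upright test strip pot with green cap, 36 mm across, 64 mm high, left of the work; origin: centre of the underside
- ballpen: bystander: blue pen, 145 mm long, 9 mm high, lying near the front edge; origin: centre of the underside
- coverslips: bystander: flat white and blue carton, 62 x 88 x 22 mm, right of the work; origin: centre of the underside
- pipette: bystander: blue and white pipette, 234 mm long, 32 mm high, lying behind the work; origin: centre of the underside

How it is judged:
By the outcome, as a careful person would: the job done as asked, in the order asked, and still so for the second after the job is handed in, with the robot touching nothing.
It also fails if it takes over 53 s, if anything falls off the work surface, if the arm or the gripper's body presses on something with over 40 N, if the wrist force passes 120 N, or if a joint passes its speed limit or range.

## Robot

A 7-joint arm with a two-finger parallel gripper is mounted at the origin on a cart in front of the work surface, level with it; the furniture and walls round the work are solid. World frame = base frame: x ahead of the robot, y to its left, z up, the work surface at z = 0. Lengths are in mm, angles in degrees, forces in N, time in s.
With the tool pointing down it reaches from about 425 to 1025 mm from the base axis. Payload 9.4 kg.
Tool frame: the origin (TCP) lies at the very end of the fingers, on their centre line; the grasp point (between the pads) lies 19 mm behind it; z points along the fingers, y is the direction in which the jaws open and shut (so a half turn about z gives the same grasp; the last joint's range is limited). The gripper opens to 85 mm and grips with 20 to 120 N. Pads are 22 mm wide; open, the fingers measure 114 mm over their backs; the gripper's body (76 mm by 85 mm) begins 54 mm behind the grasp point. The pads swing forward as they close: fully open they stand 13 mm farther back than shut.
Start: joints at [-80.082, 34.337, -0.143, 91.639, 0.103, 54.024, -4.572], TCP at [179.232, 702.496, 231.275] pointing down, gripper open.
Joint ranges: [-147.43, 147.43], [-19.82, 112.94], [-74.19, 73.91], [6.32, 146.72], [-59.91, 239.91], [6.04, 106.73], [-150.56, 150.56]. Speed limits (degrees/s): [127.2, 127.2, 172.46, 172.46, 180, 180, 180].

## Interface

Orientations are given as a 3x3 rotation matrix whose columns are the frame's x, y, z axes.
In Python, from bench import robot, capture, camera_model, ticket gives the robot as it stands.
- The arm moves only by the tool carry_out, never from a script. Its argument "commands" is a list of rows, each a list of 4 numbers: the shift along the tool's x, y, z in cm, then the turn about the tool's z in rad. A call has 1 to 10 rows; each row shifts and turns the commanded pose from where the row before left it, along the tool's axes as they then stand; what a row does not reach is not made up. A row lasts 1/12 s, in which the tool goes at most 41.7 mm and 7.16 degrees, less where a joint would pass 70% of its speed; a pose out of reach is approached as far as the arm can. A call is refused whole if a number of a shift passes 4.17 or a number of a turn 0.125, either way. A call with a gripper value outside its range is refused whole. "jaw" is the opening, from 0 (shut) to 1 (fully open), set as the call begins (left out, the last holds). The fingers move at their own pace and stop on an object; "grip_force" is the grip in N (left out, the last holds). Time passes only in rows, so rows that do not move let the fingers close. It gives the time, the measured TCP pose, the force and the opening at its end, in the units of the state.
- robot.get_obs(): the state, without advancing time (a new reading comes with each control period).
- capture(name): name is "scene" or "top" or "wrist"; returns the picture (400x640x3 uint8, red, green, blue); there is no depth.
- camera_model(name): a dict with "fx", "fy", "cx", "cy" (pixels), "T" (4x4, takes a point from camera to world coordinates). Camera axes: x right, y up, looking along -z (the intrinsics and any distortion apply to the point x, -y, -z); pixel columns grow to the right and rows downward; lengths in mm; the calibration is good to about 2 mm. A picture is of the moment at which its call begins: read the wrist's pose just before it. camera_model takes no time and is no camera call; for the wrist camera it gives the pose at the moment of the call.
- ticket.sign_off(): hands the job in, once; it reports no verdict.
The state is a dict: "t": time; "q": joint angles; "qvel": joint speeds; "effort": joint torques, N m; "eef_pos": TCP position; "eef_rot": TCP orientation; "ft_force": force on the tool from outside, world axes, zero at the start; "moment": the same for the moment, N m; "grip_width": opening from 0.0 (shut) to 1.0 (fully open).
Only numpy, scipy, OpenCV 4.12 (cv2) and the standard library are available. Lean on these libraries where they do the work, as an engineer would, in place of code of your own. Each camera call takes 0.05 s, during which the arm holds its last target.

## Working session

There is one attempt and no reset: what is moved stays moved. The work goes in short steps, Python scripts to look and compute and a tool call to move; the robot and the scene stay as the last step left them, time stands still between calls to the robot, and variables do not carry over. Pictures are saved under pics/ and viewed, and the job is handed in when it is done.

Besides the shell and the picture viewer there is one more tool, called by a JSON object that holds its "method" and its "body", one argument or row to a line. carry_out: Moves the arm, as the interface text tells. Its arguments: {"type":"object","properties":{"commands":{"type":"array","items":{"type":"array","items":{"type":"number"}}},"jaw":{"type":"number"},"grip_force":{"type":"number"}},"required":["commands"]}

```bash
ls; mkdir -p pics; python3 - <<'E'
from bench import robot, capture, camera_model, ticket
import cv2, numpy as np
o=robot.get_obs(); print(o)
for n in("scene","top"):
    im=capture(n); cv2.imwrite(f"pics/{n}0.png",im[:,:,::-1])
    m=camera_model(n); print(n,m)
E
```

```text
pics
{'t': 0.0, 'q': array([-80.08123214,  34.38498895,  -0.14765967,  91.68159614,
         0.10355223,  54.0245001 ,  -4.57188719]), 'qvel': array([ 0.1077295 , -0.0055158 ,  0.05437134, -0.08720649, -0.0558871 ,
        0.04196517,  0.03944931]), 'effort': array([ 1.10120800e-04, -7.76422691e+01,  1.56526275e+00, -2.58007550e+01,
        1.24149519e-02,  9.20716528e-03, -7.07078385e-06]), 'eef_pos': array([179.11666848, 702.02586963, 230.40637761]), 'eef_rot': array([[-9.68981969e-01,  2.47131290e-01, -2.63043178e-04],
       [ 2.47131395e-01,  9.68980713e-01, -1.56548067e-03],
       [-1.31995490e-04, -1.58192877e-03, -9.99998740e-01]]), 'ft_force': array([-0.06976232,  0.17526058,  1.2149785 ]), 'moment': array([ 0.01373267,  0.01648161, -0.05073173]), 'grip_width': 1.0007495470147512}
scene {'fx': 433.5601611356316, 'fy': 433.5601611356316, 'cx': 319.73285325741705, 'cy': 190.33797126678166, 'T': array([[-4.80572080e-01,  5.49608521e-01, -6.83360044e-01,
        -1.65117905e+02],
       [-8.76816153e-01, -2.87260660e-01,  3.85583644e-01,
         5.63256592e+02],
       [ 1.56175986e-02,  7.84481859e-01,  6.19955082e-01,
         6.99872596e+02],
       [ 0.00000000e+00,  0.00000000e+00,  0.00000000e+00,
         1.00000000e+00]])}
top {'fx': 421.80148156380085, 'fy': 421.80148156380085, 'cx': 314.21451608615587, 'cy': 198.73331229126413, 'T': array([[-2.91336219e-02,  9.95393362e-01, -9.13415963e-02,
         4.45822484e+02],
       [-9.99401950e-01, -3.07095811e-02, -1.58954379e-02,
         1.56651379e+02],
       [-1.86272755e-02,  9.08238777e-02,  9.95692748e-01,
         1.19589114e+03],
       [ 0.00000000e+00,  0.00000000e+00,  0.00000000e+00,
         1.00000000e+00]])}
```

View pics/top0.png

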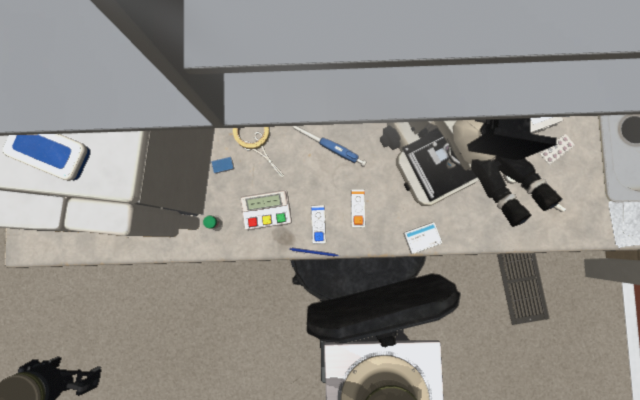

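View pics/scene0.png

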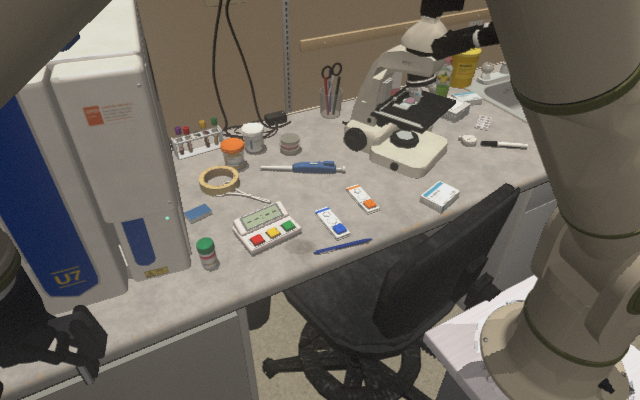

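```bash
cat > h.py <<'E'
import numpy as np, cv2
def ray(m,u,v):
    d=m["T"][:3,:3]@np.array([(u-m["cx"])/m["fx"],-(v-m["cy"])/m["fy"],-1.]); return m["T"][:3,3],d
def at(m,u,v,z):
    c,d=ray(m,u,v); return c+d*(z-c[2])/d[2]
def proj(m,p):
    q=m["T"][:3,:3].T@(np.asarray(p)-m["T"][:3,3]); return np.array([m["cx"]+m["fx"]*q[0]/-q[2], m["cy"]-m["fy"]*q[1]/-q[2]])
def blobs(im,mn=15):
    h=cv2.cvtColor(im,cv2.COLOR_RGB2HSV); r=[]
    for n,a,b in(("red",-4,5),("orange",8,18),("yellow",22,34),("green",50,85),("blue",100,125)):
        H=h[:,:,0].astype(int); H=np.where(H>170,H-180,H)
        k=((H>=a)&(H<=b)&(h[:,:,1]>150)&(h[:,:,2]>110)).astype(np.uint8)
        c,l,s,ct=cv2.connectedComponentsWithStats(k)
        for i in range(1,c):
            if s[i,4]>=mn: r.append((n,ct[i],s[i]))
    return r
E
python3 - <<'E'
from h import *
from bench import camera_model
for n in("scene","top"):
    im=cv2.imread(f"pics/{n}0.png")[:,:,::-1].copy(); m=camera_model(n)
    for c,ct,s in blobs(im):
        z=dict(red=27.5,yellow=27.5,green=27.5).get(c,18.5)
        print(n,c,ct.round(1),s[2:],at(m,*ct,z).round(1), at(m,*ct,11).round(1))
im=cv2.imread("pics/top0.png")[170:270,190:390]; cv2.imwrite("pics/t0c.png",cv2.resize(im,None,fx=4,fy=4,interpolation=2))
im=cv2.imread("pics/scene0.png")[170:270,190:390]; cv2.imwrite("pics/s0c.png",cv2.resize(im,None,fx=4,fy=4,interpolation=2))
E
```

```text
scene red [184.9 128.8] [ 5  6 20] [1027.9  361.9   27.5] [1057.2  357.    11. ]
scene red [256.8 239. ] [13  9 78] [489.5 349.2  27.5] [505.6 344.   11. ]
scene orange [ 96.4 119.8] [12 11 49] [1224.2  589.5   18.5] [1239.4  589.8   11. ]
scene orange [231.8 145.1] [ 23  16 287] [889.8 264.   18.5] [901.4 260.7  11. ]
scene orange [369.4 203.1] [12  9 70] [485.2  55.8  18.5] [492.4  50.2  11. ]
scene yellow [465.1  67.3] [ 30  38 512] [ 997.4 -741.7   27.5] [1025.9 -773.7   11. ]
scene yellow [272.6 231.2] [12  8 59] [495.7 308.8  27.5] [511.9 302.6  11. ]
scene blue [339.3 227.8] [12  9 66] [444.  166.2  18.5] [450.7 161.8  11. ]
top red [252.4 221.7] [ 8  8 58] [494.3 348.8  27.5] [495.  351.5  11. ]
top orange [357.8 219.6] [ 9  9 65] [491.6  55.8  18.5] [491.9  55.1  11. ]
top yellow [266.5 219.6] [ 8  8 59] [499.1 309.3  27.5] [499.8 311.4  11. ]
top green [280.3 217.9] [ 7  7 32] [502.5 271.   27.5] [503.3 272.6  11. ]
top green [209.1 221.7] [11 11 97] [498.  469.3  27.5] [498.8 473.7  11. ]
top blue [ 42.1 149.3] [  57   33 1083] [720.2 951.6  18.5] [722.  956.7  11. ]
top blue [318.5 236.3] [ 8  8 61] [448.6 166.7  18.5] [448.6 166.8  11. ]
top blue [312.3 251.6] [42  7 55] [406.9 185.2  18.5] [406.7 185.3  11. ]
```

View pics/t0c.png

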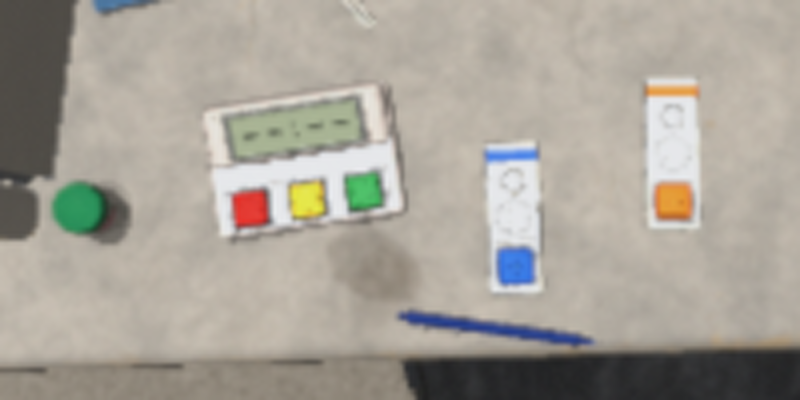

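View pics/s0c.png

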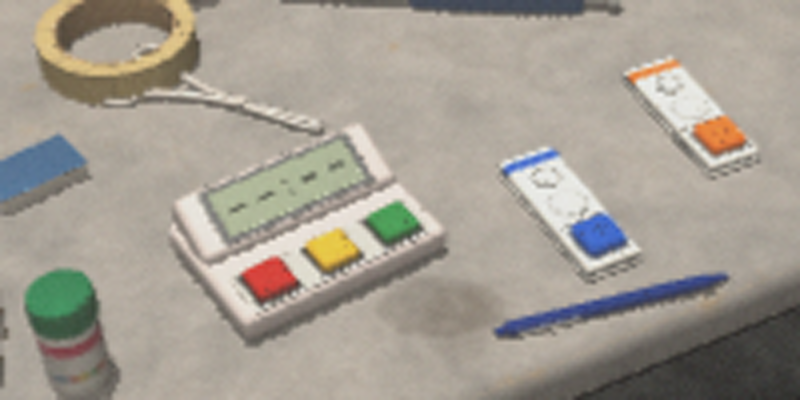

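```bash
python3 - <<'E'
from h import *
from bench import camera_model
S=camera_model("scene");T=camera_model("top")
def tri(a,b):
    c1,d1=ray(S,*a);c2,d2=ray(T,*b)
    A=np.c_[d1,-d2]; s=np.linalg.lstsq(A,c2-c1,rcond=None)[0]
    p,q=c1+d1*s[0],c2+d2*s[1]; return ((p+q)/2).round(0),np.linalg.norm(p-q).round(0)
print("chair R",tri((508,192),(458,285)))
print("chair L",tri((380,292),(310,318)))
print("pot cap",tri((206,244),(209.1,221.7)))
print("device front right base", at(S,190,268,0), at(T,205,125,0), "front", at(T,130,235,0),at(T,130,200,300))
print("device top edges", at(T,145,140,0),at(T,145,140,300))
print("edge bench",at(T,330,256,0))
print("blueband/orange band etc", at(T,190+672/4,170+90/4,11), at(T,190+512/4,170+155/4,11))
E
```

```text
chair R (array([ 309., -194.,   85.]), np.float64(11.0))
chair L (array([233., 199.,  41.]), np.float64(7.0))
pot cap (array([496., 459.,  59.]), np.float64(5.0))
device front right base [501.42455091 497.61795494   0.        ] [7.80533841e+02 4.86960487e+02 2.27373675e-13] front [468.02640894 703.323617     0.        ] [537.49114751 566.9993672  300.        ]
device top edges [742.02285614 662.36972921   0.        ] [667.71834095 535.50575332 300.        ]
edge bench [392.60281876 136.09769619   0.        ]
blueband/orange band etc [568.35369995  51.63264823  11.        ] [525.89286915 165.74035674  11.        ]
```

{"method": "carry_out", "body": {
  "commands": [
    [-2.05, -2.8, 0, 0],
    [-2.05, -2.8, 0, 0],
    [-2.05, -2.8, 0, 0],
    [-2.05, -2.8, 0, 0],
    [-2.05, -2.8, 0, 0],
    [-2.05, -2.8, 0, 0],
    [-2.05, -2.8, 0, 0],
    [-2.05, -2.8, 0, 0],
    [-2.05, -2.8, 0, 0],
    [-2.05, -2.8, 0, 0]
  ],
  "jaw": 0
}}

```text
t: 0.93
eef_pos: [308.9, 378.7, 231.1]
eef_rot: [[-0.969, 0.247, -0.0], [0.247, 0.969, -0.0], [-0.0, -0.0, -1.0]]
ft_force: [0.6, -0.4, 0.7]
grip_width: 0.001
```

{"method": "carry_out", "body": {
  "commands": [
    [0, 0, 0, -0.117],
    [0, 0, 0, -0.117],
    [0, 0, 0, -0.117]
  ]
}}

```text
t: 1.18
eef_pos: [309.0, 379.7, 231.4]
eef_rot: [[-0.994, -0.105, 0.0], [-0.105, 0.994, -0.0], [-0.0, -0.0, -1.0]]
ft_force: [-0.1, -0.7, 0.3]
grip_width: 0.002
```

```bash
python3 - <<'E'
from bench import robot, capture, camera_model
import cv2, numpy as np
o=robot.get_obs();print(o["eef_pos"],o["eef_rot"].round(3),o["grip_width"]); m=camera_model("wrist"); print(m)
cv2.imwrite("pics/w1.png",capture("wrist")[:,:,::-1])
E
```

```text
[308.95607747 379.74603732 231.36461789] [[-0.994 -0.105  0.   ]
 [-0.105  0.994 -0.   ]
 [-0.    -0.    -1.   ]] 0.0017178078218422978
{'fx': 302.7619464923931, 'fy': 302.7619464923931, 'cx': 317.99623795375607, 'cy': 200.9136611531154, 'T': array([[-1.06407353e-01, -9.46479588e-01, -3.04719321e-01,
         2.31187085e+02],
       [ 9.94322617e-01, -1.01316098e-01, -3.25204807e-02,
         3.71947145e+02],
       [-9.30014798e-05, -3.06449731e-01,  9.51886839e-01,
         3.74879773e+02],
       [ 0.00000000e+00,  0.00000000e+00,  0.00000000e+00,
         1.00000000e+00]])}
```

View pics/w1.png

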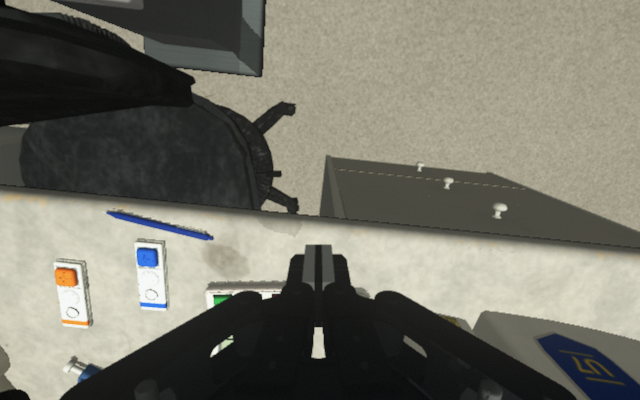

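{"method": "carry_out", "body": {
  "commands": [
    [-2.35, -1.65, 0.5, 0],
    [-2.35, -1.65, 0.5, 0],
    [-2.35, -1.65, 0.5, 0],
    [-2.35, -1.65, 0.5, 0],
    [-2.35, -1.65, 0.5, 0],
    [-2.35, -1.65, 0.5, 0],
    [-2.35, -1.65, 0.5, 0],
    [-2.35, -1.65, 0.5, 0],
    [-2.35, -1.65, 0.5, 0],
    [-2.35, -1.65, 0.5, 0]
  ]
}}

```text
t: 2.07
eef_pos: [560.1, 239.3, 180.8]
eef_rot: [[-0.995, -0.098, -0.0], [-0.098, 0.995, -0.0], [0.0, -0.0, -1.0]]
ft_force: [-0.3, 0.1, 0.2]
grip_width: 0.001
```

{"method": "carry_out", "body": {
  "commands": [
    [0, 0, 0, 0],
    [0, 0, 0, 0]
  ]
}}

```text
t: 2.23
eef_pos: [560.0, 238.6, 180.4]
eef_rot: [[-0.995, -0.096, -0.001], [-0.096, 0.995, -0.001], [0.001, -0.001, -1.0]]
ft_force: [-0.1, 0.9, 0.5]
grip_width: -0.001
```

```bash
python3 - <<'E'
from bench import robot, capture, camera_model
from h import *
o=robot.get_obs();print(o["eef_pos"],o["eef_rot"].round(3)); m=camera_model("wrist")
im=capture("wrist");cv2.imwrite("pics/w2.png",im[:,:,::-1])
print(m["T"].tolist())
for c,ct,s in blobs(im,60):
    z=dict(red=27.5,yellow=27.5,green=27.5).get(c,18.5)
    print(c,ct.round(1),s,at(m,*ct,z).round(1))
E
```

```text
[560.03666784 238.60532981 180.40415721] [[-0.995 -0.096 -0.001]
 [-0.096  0.995 -0.001]
 [ 0.001 -0.001 -1.   ]]
[[-0.09677563522244291, -0.9477086963079122, -0.3041096897003556, 482.31923312653964], [0.9953058262162888, -0.09242022902694982, -0.02871956765888033, 231.68883638001563], [-0.0008881031468971278, -0.30546150037109426, 0.952204013362597, 323.9956619979813], [0.0, 0.0, 0.0, 1.0]]
red [439.2 128.5] [427 117  25  24 552] [493.5 348.8  27.5]
orange [133.4  94. ] [120  80  28  29 709] [490.5  55.6  18.5]
orange [142. 172.] [124 167  36  10 209] [566.4  57.6  18.5]
yellow [397.3 129.7] [385 117  25  26 579] [498.5 309.2  27.5]
green [359.1 130.1] [348 120  20  23 349] [502.4 272.9  27.5]
green [575.4 145. ] [566 133  23  23 212] [496.1 483.6  27.5]
```

View pics/w2.png

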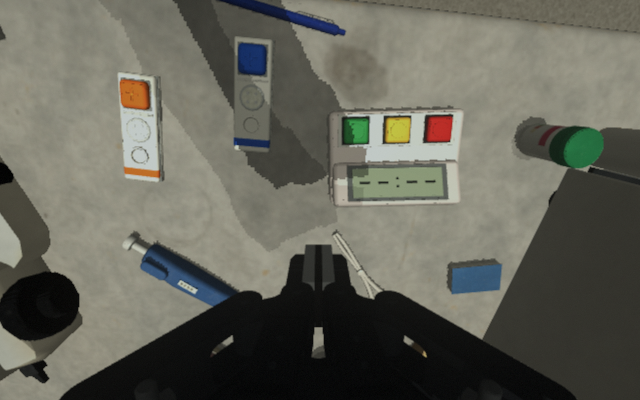

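{"method": "carry_out", "body": {
  "commands": [
    [1.14, 2.31, 0, 0],
    [1.14, 2.31, 0, 0],
    [1.14, 2.31, 0, 0],
    [1.14, 2.31, 0, 0],
    [1.14, 2.31, 0, 0],
    [0, 0, 3.5, 0],
    [0, 0, 3.5, 0],
    [0, 0, 3.5, 0],
    [0, 0, 2.5, 0],
    [0, 0, 0, 0]
  ]
}}

```text
t: 3.12
eef_pos: [487.0, 348.8, 47.1]
eef_rot: [[-0.995, -0.103, -0.006], [-0.102, 0.995, -0.004], [0.006, -0.004, -1.0]]
ft_force: [-0.6, 0.4, -0.3]
grip_width: 0.002
```

{"method": "carry_out", "body": {
  "commands": [
    [0, 0, 0, 0],
    [0, 0, 0, 0],
    [0, 0, 0, 0]
  ]
}}

```text
t: 3.37
eef_pos: [491.4, 350.2, 53.3]
eef_rot: [[-0.995, -0.101, 0.002], [-0.101, 0.995, 0.002], [-0.002, 0.002, -1.0]]
ft_force: [0.0, 0.7, 0.2]
grip_width: 0.003
```

```bash
python3 - <<'E'
from bench import robot, capture, camera_model
from h import *
o=robot.get_obs();print(o["eef_pos"],o["eef_rot"].round(3),o["ft_force"])
im=capture("scene");cv2.imwrite("pics/s3.png",cv2.resize(im[140:290,170:410,::-1],None,fx=3,fy=3))
E
```

```text
[491.36967138 350.18793188  53.31383153] [[-0.995 -0.101  0.002]
 [-0.101  0.995  0.002]
 [-0.002  0.002 -1.   ]] [1.07852027e-04 6.53167725e-01 2.33578186e-01]
```

View pics/s3.png

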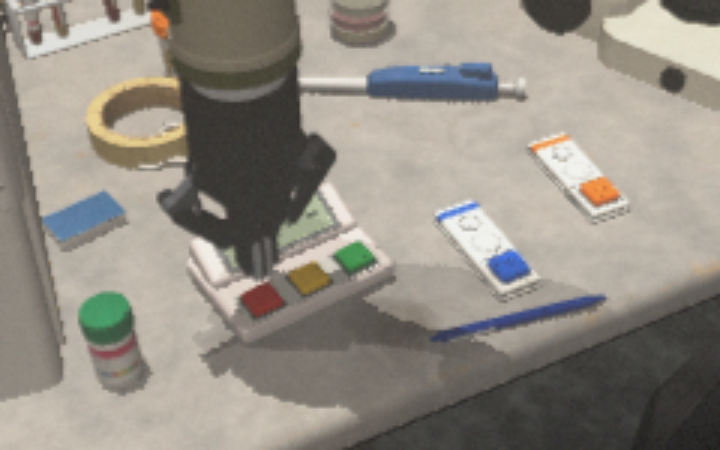

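{"method": "carry_out", "body": {
  "commands": [
    [-0.1, -0.1, 0.3, 0],
    [0, 0, 0.3, 0],
    [0, 0, 0.3, 0],
    [0, 0, 0.3, 0],
    [0, 0, 0.3, 0],
    [0, 0, 0.2, 0],
    [0, 0, 0.1, 0],
    [0, 0, 0, 0],
    [0, 0, 0, 0],
    [0, 0, 0, 0]
  ]
}}

```text
t: 4.25
eef_pos: [491.9, 348.4, 33.3]
eef_rot: [[-0.995, -0.101, 0.0], [-0.101, 0.995, 0.0], [-0.0, 0.0, -1.0]]
ft_force: [0.7, -0.1, -0.2]
grip_width: -0.006
```

{"method": "carry_out", "body": {
  "commands": [
    [0, 0, 0.15, 0],
    [0, 0, 0.15, 0],
    [0, 0, 0.15, 0],
    [0, 0, 0.15, 0],
    [0, 0, 0.15, 0],
    [0, 0, 0.15, 0],
    [0, 0, 0.05, 0],
    [0, 0, 0, 0],
    [0, 0, 0, 0],
    [0, 0, 0, 0]
  ]
}}

```text
t: 5.08
eef_pos: [491.9, 348.4, 23.9]
eef_rot: [[-0.995, -0.101, 0.0], [-0.101, 0.995, 0.0], [-0.0, 0.0, -1.0]]
ft_force: [0.0, 0.5, 2.4]
grip_width: -0.002
```

{"method": "carry_out", "body": {
  "commands": [
    [0, 0, 0.1, 0],
    [0, 0, 0.03, 0],
    [0, 0, 0, 0],
    [0, 0, 0, 0]
  ]
}}

```text
t: 5.42
eef_pos: [491.9, 348.4, 22.6]
eef_rot: [[-0.995, -0.101, 0.0], [-0.101, 0.995, 0.0], [-0.0, 0.0, -1.0]]
ft_force: [-1.3, -1.1, 4.8]
grip_width: -0.001
```

```bash
python3 - <<'E'
from bench import robot, capture, camera_model
from h import *
for n in ("scene","top"):
    o=robot.get_obs();print(o["eef_pos"],o["ft_force"])
    im=capture(n);cv2.imwrite(f"pics/{n}4.png",cv2.resize(im[180:270,200:340,::-1],None,fx=5,fy=5))
E
```

```text
[491.85192697 348.39205596  22.64780062] [-1.31295808 -1.1366591   4.80906367]
[491.84295333 348.36799196  22.63322243] [-0.63297815 -0.39896319  5.54762969]
```

View pics/scene4.png

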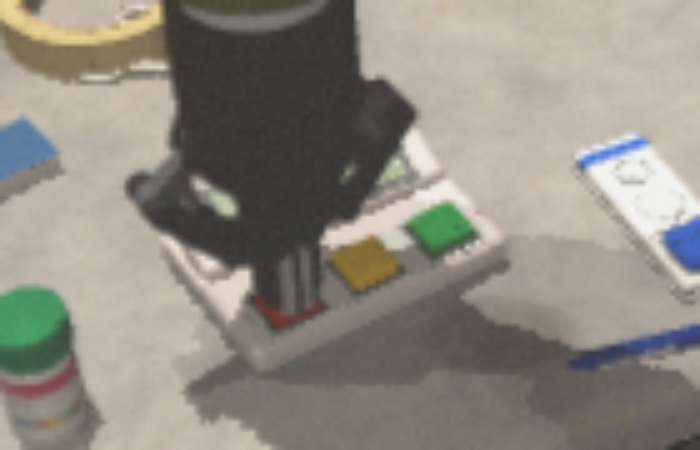

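{"method": "carry_out", "body": {
  "commands": [
    [0, 0, -0.3, 0],
    [0, 0, -0.6, 0],
    [0, 0, -0.7, 0],
    [0, 0, -0.4, 0],
    [0, -0.8, 0, 0],
    [-0.1, -1.2, 0, 0],
    [0, -1.2, 0, 0],
    [0, -0.75, 0, 0],
    [0, 0, 0, 0],
    [0, 0, 0, 0]
  ]
}}

```text
t: 6.35
eef_pos: [497.0, 308.1, 42.4]
eef_rot: [[-0.995, -0.099, -0.0], [-0.099, 0.995, -0.0], [0.0, -0.0, -1.0]]
ft_force: [0.1, 0.3, -0.1]
grip_width: -0.0
```

{"method": "carry_out", "body": {
  "commands": [
    [0, 0, 0.2, 0],
    [0, 0, 0.3, 0],
    [0, 0, 0.2, 0],
    [0, 0, 0.2, 0],
    [0, 0, 0.1, 0],
    [0, 0, 0, 0],
    [0, 0, 0, 0]
  ]
}}

```text
t: 6.93
eef_pos: [496.7, 309.3, 32.4]
eef_rot: [[-0.995, -0.101, -0.0], [-0.101, 0.995, -0.0], [0.0, -0.0, -1.0]]
ft_force: [0.3, -0.0, -1.3]
grip_width: 0.003
```

{"method": "carry_out", "body": {
  "commands": [
    [0, 0, 0.15, 0],
    [0, 0, 0.15, 0],
    [0, 0, 0.15, 0],
    [0, 0, 0.15, 0],
    [0, 0, 0.15, 0],
    [0, 0, 0.15, 0],
    [0, 0, 0.07, 0],
    [0, 0, 0, 0],
    [0, 0, 0, 0],
    [0, 0, 0, 0]
  ]
}}

```text
t: 7.77
eef_pos: [496.9, 309.2, 22.9]
eef_rot: [[-0.995, -0.101, 0.0], [-0.101, 0.995, 0.0], [-0.0, 0.0, -1.0]]
ft_force: [-1.2, -0.6, 2.9]
grip_width: -0.001
```

```bash
python3 - <<'E'
from bench import robot, capture, camera_model
from h import *
for n in ("scene","top"):
    o=robot.get_obs();print(o["eef_pos"],o["ft_force"])
    im=capture(n);cv2.imwrite(f"pics/{n}5.png",cv2.resize(im[180:270,200:340,::-1],None,fx=5,fy=5))
E
```

```text
[496.89699502 309.16589129  22.89981723] [-1.16160457 -0.57308495  2.86554803]
[496.89116486 309.17419136  22.92267428] [-0.28285044  0.43641434  3.21442585]
```

View pics/scene5.png

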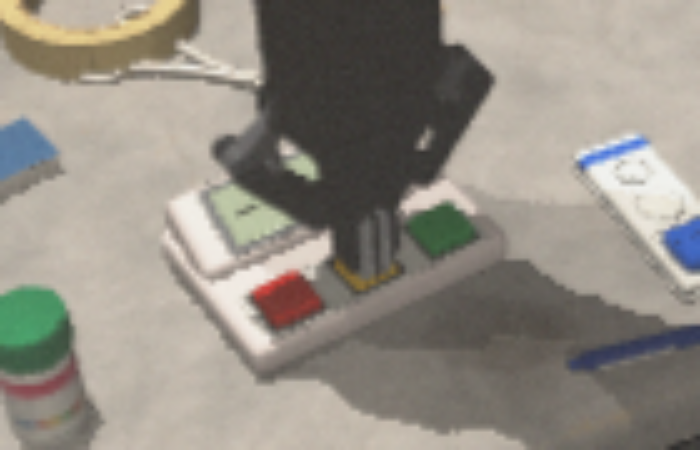

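{"method": "carry_out", "body": {
  "commands": [
    [0, 0, -0.3, 0],
    [0, 0, -0.8, 0],
    [0, 0, -1.6, 0],
    [0, 0, -1.8, 0],
    [0, 0, -1.2, 0],
    [0, 0, 0, 0],
    [0, 0, 0, 0]
  ]
}}

```text
t: 8.45
eef_pos: [497.2, 309.3, 80.6]
eef_rot: [[-0.995, -0.101, 0.001], [-0.101, 0.995, 0.001], [-0.001, 0.001, -1.0]]
ft_force: [-0.5, -0.1, 0.2]
grip_width: -0.002
```

```bash
python3 - <<'E'
from bench import robot, capture, camera_model
from h import *
for n in ("wrist","scene"):
    o=robot.get_obs();print(o["eef_pos"],o["ft_force"])
    im=capture(n);cv2.imwrite(f"pics/{n}6.png",im[:,:,::-1] if n=="wrist" else cv2.resize(im[180:270,200:340,::-1],None,fx=5,fy=5))
E
```

```text
[497.16047186 309.33986932  80.58128395] [-0.53490376 -0.1384779   0.22952743]
[496.77240074 309.09741204  79.8445725 ] [ 0.26319045  0.21348782 -0.97342433]
```

View pics/scene6.png

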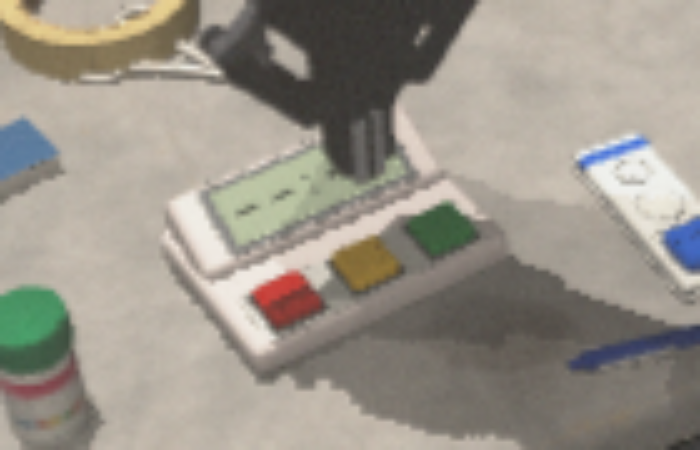

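{"method": "carry_out", "body": {
  "commands": [
    [0.2, -1.5, 0, 0],
    [0.4, -3.0, 0, 0],
    [0.4, -3.2, 0, 0],
    [0.4, -3.2, 0, 0],
    [0.4, -3.2, 0, 0],
    [0.4, -3.2, 0, 0],
    [0.4, -3.0, 0, 0],
    [0.3, -2.3, 0, 0],
    [0.2, -1.7, 0, 0],
    [0.1, -0.8, 0, 0]
  ]
}}

```text
t: 9.38
eef_pos: [489.1, 52.3, 79.2]
eef_rot: [[-0.995, -0.097, -0.002], [-0.097, 0.995, -0.002], [0.002, -0.001, -1.0]]
ft_force: [0.1, -0.3, 0.3]
grip_width: -0.002
```

{"method": "carry_out", "body": {
  "commands": [
    [0, 0, 0.5, 0],
    [0, 0, 1.0, 0],
    [0, 0, 1.0, 0],
    [0, 0, 1.0, 0],
    [0, 0, 0.6, 0],
    [0, 0, 0.3, 0],
    [0, 0, 0.1, 0],
    [0, 0, 0, 0],
    [0, 0, 0, 0],
    [0, 0, 0, 0]
  ]
}}

```text
t: 10.22
eef_pos: [490.6, 56.3, 35.1]
eef_rot: [[-0.995, -0.101, 0.001], [-0.101, 0.995, 0.0], [-0.001, 0.0, -1.0]]
ft_force: [0.2, 0.9, -0.1]
grip_width: 0.001
```

```bash
python3 - <<'E'
from bench import robot, capture, camera_model
from h import *
for n in ("scene",):
    o=robot.get_obs();print(o["eef_pos"],o["ft_force"])
    im=capture(n);cv2.imwrite(f"pics/{n}7.png",cv2.resize(im[160:270,290:430,::-1],None,fx=5,fy=5))
E
```

```text
[490.55685812  56.28547511  35.12085192] [ 0.2149855   0.93488533 -0.09426345]
```

View pics/scene7.png

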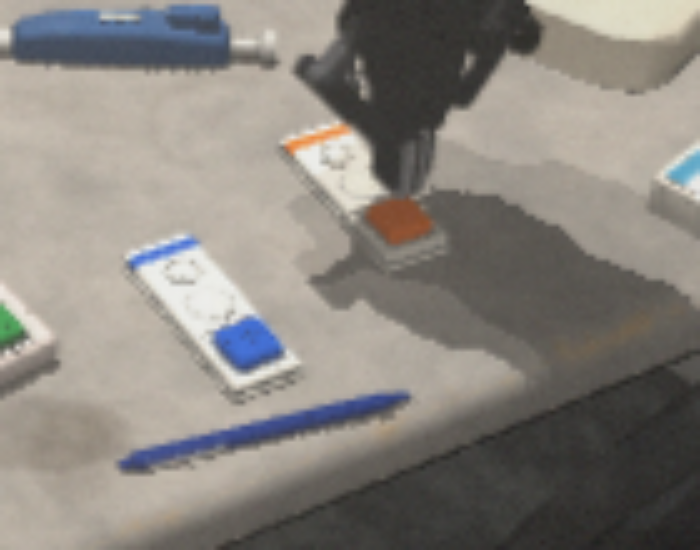

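{"method": "carry_out", "body": {
  "commands": [
    [0, 0, 0.2, 0],
    [0, 0, 0.3, 0],
    [0, 0, 0.3, 0],
    [0, 0, 0.3, 0],
    [0, 0, 0.2, 0],
    [0, 0, 0.2, 0],
    [0, 0, 0.15, 0],
    [0, 0, 0.15, 0],
    [0, 0, 0.1, 0],
    [0, 0, 0, 0]
  ]
}}

```text
t: 11.1
eef_pos: [490.3, 56.2, 15.6]
eef_rot: [[-0.995, -0.101, -0.0], [-0.101, 0.995, -0.0], [0.0, -0.0, -1.0]]
ft_force: [-0.2, 0.1, 0.2]
grip_width: 0.005
```

{"method": "carry_out", "body": {
  "commands": [
    [0, 0, 0.1, 0],
    [0, 0, 0.1, 0],
    [0, 0, 0.05, 0],
    [0, 0, 0, 0],
    [0, 0, 0, 0],
    [0, 0, 0, 0]
  ]
}}

```text
t: 11.6
eef_pos: [490.4, 56.2, 13.3]
eef_rot: [[-0.995, -0.101, 0.0], [-0.101, 0.995, 0.0], [-0.0, 0.0, -1.0]]
ft_force: [-0.2, -0.9, 1.0]
grip_width: -0.001
```

{"method": "carry_out", "body": {
  "commands": [
    [0, 0, 0.05, 0],
    [0, 0, 0.05, 0],
    [0, 0, 0.03, 0],
    [0, 0, 0, 0],
    [0, 0, 0, 0],
    [0, 0, 0, 0]
  ]
}}

```text
t: 12.1
eef_pos: [490.4, 56.2, 12.5]
eef_rot: [[-0.995, -0.101, 0.001], [-0.101, 0.995, 0.0], [-0.001, -0.0, -1.0]]
ft_force: [-1.2, -0.8, 9.8]
grip_width: -0.001
```

{"method": "carry_out", "body": {
  "commands": [
    [0, 0, -0.2, 0],
    [0, 0, -0.8, 0],
    [0, 0, -1.8, 0],
    [0, 0, -2.4, 0],
    [0, 0, -1.8, 0],
    [0, 0, -0.8, 0],
    [0, 0, 0, 0],
    [0, 0, 0, 0]
  ]
}}

```text
t: 12.77
eef_pos: [490.6, 56.1, 90.1]
eef_rot: [[-0.995, -0.101, 0.001], [-0.101, 0.995, 0.0], [-0.001, 0.0, -1.0]]
ft_force: [0.3, -0.1, 0.3]
grip_width: 0.001
```

```bash
python3 - <<'E'
from bench import robot, capture, camera_model
from h import *
for n in ("scene",):
    o=robot.get_obs();print(o["eef_pos"],o["ft_force"])
    im=capture(n);cv2.imwrite(f"pics/{n}8.png",cv2.resize(im[160:270,290:430,::-1],None,fx=5,fy=5))
E
```

```text
[490.55700499  56.14907585  90.12708546] [ 0.33785373 -0.05545478  0.27343381]
```

View pics/scene8.png

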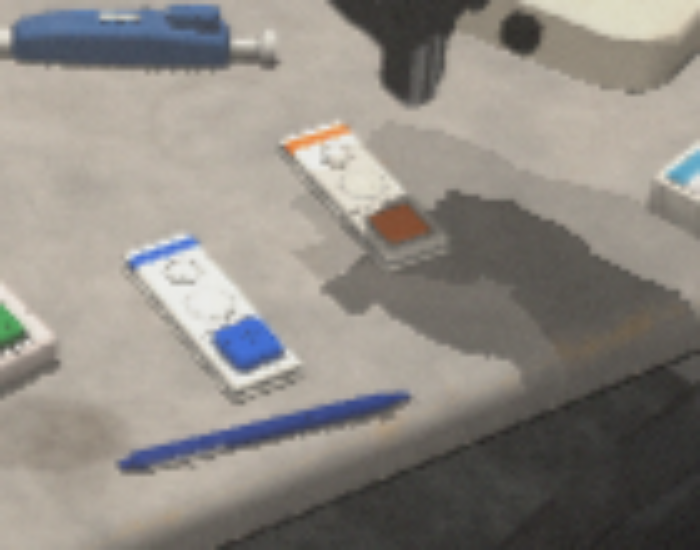

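{"method": "carry_out", "body": {
  "commands": [
    [-0.2, 1.2, 0, 0],
    [-0.4, 2.5, 0, 0],
    [-0.4, 2.8, 0, 0],
    [-0.5, 3.0, 0, 0],
    [-0.5, 3.0, 0, 0],
    [-0.4, 2.8, 0, 0],
    [-0.3, 2.4, 0, 0],
    [-0.3, 1.8, 0, 0],
    [-0.2, 1.2, 0, 0],
    [0, 0.44, 0, 0]
  ]
}}

```text
t: 13.65
eef_pos: [500.3, 271.8, 88.8]
eef_rot: [[-0.995, -0.104, -0.001], [-0.104, 0.995, -0.0], [0.001, 0.0, -1.0]]
ft_force: [-0.0, 0.5, 0.2]
grip_width: -0.001
```

{"method": "carry_out", "body": {
  "commands": [
    [0, 0, 0.5, 0],
    [0, 0, 1.0, 0],
    [0, 0, 1.2, 0],
    [0, 0, 1.2, 0],
    [0, 0, 0.8, 0],
    [0, 0, 0.5, 0],
    [0, 0, 0.3, 0],
    [0, 0, 0, 0],
    [0, 0, 0, 0],
    [0, 0, 0, 0]
  ]
}}

```text
t: 14.48
eef_pos: [501.1, 269.9, 35.4]
eef_rot: [[-0.995, -0.101, 0.001], [-0.101, 0.995, 0.0], [-0.001, 0.0, -1.0]]
ft_force: [0.0, 0.4, 0.1]
grip_width: 0.002
```

```bash
python3 - <<'E'
from bench import robot, capture, camera_model
from h import *
for n in ("scene",):
    o=robot.get_obs();print(o["eef_pos"],o["ft_force"])
    im=capture(n);cv2.imwrite(f"pics/{n}9.png",cv2.resize(im[180:270,200:340,::-1],None,fx=5,fy=5))
E
```

```text
[501.0677764  269.87572822  35.3985651 ] [0.02280109 0.35289942 0.12994563]
```

View pics/scene9.png

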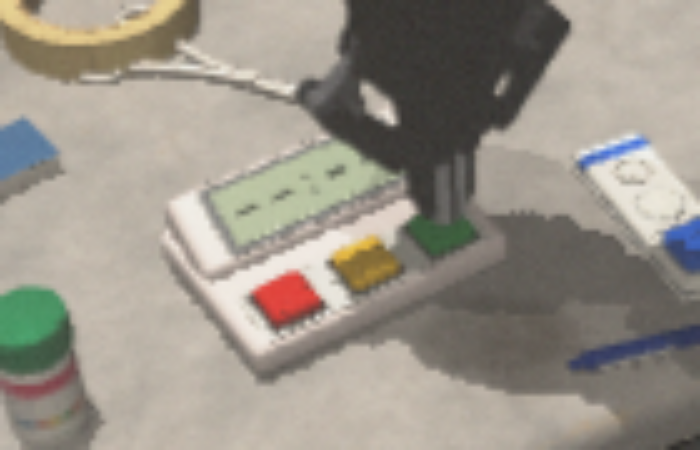

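{"method": "carry_out", "body": {
  "commands": [
    [0, 0, 0.2, 0],
    [0, 0, 0.2, 0],
    [0, 0, 0.15, 0],
    [0, 0, 0.15, 0],
    [0, 0, 0.15, 0],
    [0, 0, 0.15, 0],
    [0, 0, 0.15, 0],
    [0, 0, 0.1, 0],
    [0, 0, 0, 0],
    [0, 0, 0, 0]
  ]
}}

```text
t: 15.37
eef_pos: [500.9, 269.8, 22.6]
eef_rot: [[-0.995, -0.101, 0.0], [-0.101, 0.995, 0.0], [-0.0, 0.0, -1.0]]
ft_force: [-1.1, -0.1, 3.7]
grip_width: 0.004
```

{"method": "carry_out", "body": {
  "commands": [
    [0, 0, 0.02, 0],
    [0, 0, 0, 0]
  ]
}}

```text
t: 15.53
eef_pos: [500.8, 269.8, 22.6]
eef_rot: [[-0.995, -0.101, 0.0], [-0.101, 0.995, 0.0], [-0.0, 0.0, -1.0]]
ft_force: [-2.0, -0.0, 6.5]
grip_width: -0.001
```

Green is fully down; I'll release it and retreat upward.

{"method": "carry_out", "body": {
  "commands": [
    [0, 0, -0.3, 0],
    [0, 0, -0.8, 0],
    [0, 0, -1.8, 0],
    [0, 0, -2.5, 0],
    [0, 0, -2.5, 0],
    [0, 0, -2.5, 0],
    [0, 0, -1.8, 0],
    [0, 0, -0.8, 0],
    [0, 0, 0, 0],
    [0, 0, 0, 0]
  ]
}}

```text
t: 16.37
eef_pos: [500.7, 269.6, 152.2]
eef_rot: [[-0.995, -0.101, 0.0], [-0.101, 0.995, 0.0], [-0.0, 0.0, -1.0]]
ft_force: [-0.5, -0.0, 0.5]
grip_width: -0.001
```

```bash
python3 - <<'E'
from bench import robot, capture, camera_model
from h import *
o=robot.get_obs();print(o["t"],o["eef_pos"],o["ft_force"])
im=capture("scene");cv2.imwrite("pics/s10.png",cv2.resize(im[160:270,190:410,::-1],None,fx=3.6,fy=3.6))
im=capture("top");m=camera_model("top")
for c,ct,s in blobs(im):
    if c!="blue" or ct[0]>100: print(c,ct.round(1),at(m,*ct,27.5 if c in("red","yellow","green") else 18.5).round(1))
E
```

```text
16.3667 [500.73202985 269.64034897 152.17447016] [-0.54926451 -0.01694263  0.47945222]
orange [357.8 192.4] [567.8  52.8  18.5]
orange [358. 220.] [490.6  55.3  18.5]
green [209.1 221.6] [498.1 469.4  27.5]
blue [318.5 236.2] [449.  166.5  18.5]
```

View pics/s10.png

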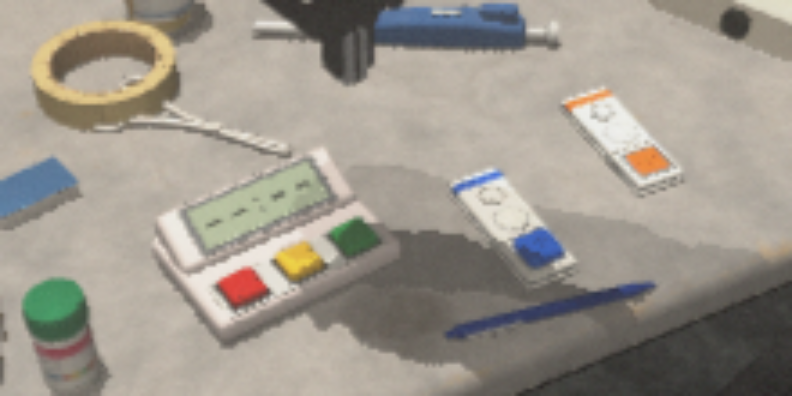

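```bash
python3 -c "
from bench import ticket
print(ticket.sign_off())"
```

```text
the job is handed in; nothing more can be done
None
```

The job is done and handed in at about 16.5 s. I tapped red, then yellow, pressed the orange activator fully down, then tapped green, all with the closed fingertips.

| Pressed | Tip height at the bottom | Travel | Force |
|---|---|---|---|
| Red key | 22.6 mm | 4.9 mm | about 5 N |
| Yellow key | 22.9 mm | 4.6 mm | about 3 N |
| Orange activator | 12.5 mm | 6 mm, at its stop | about 10 N |
| Green key | 22.6 mm | 4.9 mm | about 4–6.5 N |

- **Last checks:** the final pictures show all three keys up again, the orange activator flat and the blue one still raised. The cassettes and the pot measured within about 1.5 mm of where they started. The timer and pen look unmoved; I judged those by eye. The gripper is clear of everything at 152 mm.
- **Not confirmed:** the timer's display shows only dashes in every picture. That the presses registered rests on the measured travel and force alone.

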